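# Shut the vegetable cutter and lock its cover

### The job

Swing the cover of the vegetable cutter down until it is fully shut, then press its orange knob down against the spring and turn it a quarter turn clockwise, seen from above, until the cam catches and the knob stays there by itself. Feel for the depth: do not ram the cam onto its bottom stop or force the turn against the latch. Leave the food, bowls and jar where they are.

Things in the scene. Friction and masses are not known exactly. Their poses are not given: they have to be found in the camera images.
- cutter: white vegetable cutter, fixed to the counter, 240 mm (x) by 200 (y), rim 115 mm high; origin under its centre; x points from its front (robot side) to the cover's hinge, z up
- lid_hinge (a point): on the cover's hinge line, in the middle of its width, 110 mm behind the cutter's centre and 116 mm up: the closed cover's underside. The hinge line runs along the cutter's y
- lid (a joint): opening angle of the aluminium cover (rad): 0 = fully shut (level), it opens upward and away from the robot and stands open at the start, leaning towards the robot. A stiff hinge holds it where it is left; 1 to 4 N near its front edge moves it. The cover is a plate 8 mm thick, 204 mm wide, and reaches 227 mm from the hinge
- lid_push (a point): a bare spot on the cover's outer (upper) face, 190 mm from the hinge and 65 mm left (cutter +y) of the middle; here the cover can be pushed. Axes as the cover: x points to the hinge, z out of the outer face
- knob: pressing part of the orange knob, 185 mm from the hinge on the cover's middle line; origin on its axis, level with the cover's underside while not pressed (8 mm below the outer face); z up along the axis when the cover is shut. It moves straight down under press and springs back: about 4 N to start, 0.5 N for each further mm
- knob_top (a point): centre of the top of the knob's orange grip bar, 61 mm along the axis from the knob's origin, so 53 mm above the cover's face when not pressed. The bar is 42 mm long, 13 thick, 28 high. x of the point runs along the bar; unturned, the bar points from front to hinge. Grip the bar across its 13 mm and press with it
- knob_flange (a point): on the knob's axis, centre of the top of the round flange (44 mm across, 5 mm thick) that carries the grip bar: 28 mm below the bar's top, 25 mm above the cover's face when not pressed
- knob_turn (a joint): turn of the knob (rad): 0 = open, grows clockwise seen from above; a light spring (0.05 N m) turns it back if let go too early. Unpressed, its cam meets a tooth of the latch at about 0.35; pressed far enough it passes under the tooth and is clear of it at 1.25; a wall ends the turn at about 1.6. Aim for 1.45; there, ease the knob up into the notch before letting go
- cam (a point): middle of the cam, a single steel arm that reaches 24 mm from the knob's axis, 43 mm below the knob's origin; it turns with the knob. When caught it sits in a notch behind the tooth, 3 mm higher than the tooth's lower edge. It is spoiled if it bears on the latch (stop, tooth or wall) with more than 25 N
- latch: latch inside the cutter under the knob, hidden by the shut cover, 75 mm in front of the cutter's centre; origin 40 mm up. Its catch floats and sits at a different height each time, unseen: the knob must be pressed 4 to 15 mm before the cam passes the tooth, and meets the hard bottom stop 1.5 mm beyond that (5.5 to 16.5 mm of press), where the spring alone takes 7 to 13 N
- pasta_bowl: white bowl of pasta, 190 mm across, 85 high; origin under its centre. A bystander: leave it alone
- bean_bowl: white bowl of dark beans, 180 mm across, 80 high; origin under its centre. A bystander: leave it alone
- corn_bowl: white bowl of corn, 120 mm across, 55 high; origin under its centre. A bystander: leave it alone
- dressing_jar: closed jar of dressing with a green cap, 84 mm across, 120 high; origin under its centre. A bystander: leave it alone
- tomato_a: tomato, 46 mm across, 40 high, beside the cutter on its left; origin under its centre. A bystander: leave it alone
- tomato_b: tomato, 46 mm across, 40 high, on a chopping board 18 mm thick; origin under its centre. A bystander: leave it alone
- pepper: orange pepper, 72 mm across, 88 high, beside the cutter on its right; origin under its centre. A bystander: leave it alone

How it is judged (in metres and radians):
On the way, in this order (a step that is already met when the one before it is completed fails the run):
1. the cover is fully shut (value of joint lid below 0.03 rad), for 0.2 s.
2. with the cover shut, the pressed knob has been turned past the tooth (value of joint knob_turn above 1.2 rad and value of joint lid below 0.03 rad), for 0.1 s.
At the end, for the whole second after the job is handed in: The cover is shut (within 0.03 rad) and the knob, let go, stays turned by more than 1.15 rad (its spring would turn it back if the cam had not caught), at rest (value of joint lid below 0.03 rad and value of joint knob_turn above 1.15 rad and velocity of joint knob_turn between -0.05 and 0.05 rad/s); the robot touches nothing.
It fails at once if the cam bears on the latch with more than 25 N (rammed onto its stop, or turn forced) (contact force between knob and latch above 25 N).
It fails at once if a bystander is moved by more than 25 mm (distance of any of pasta_bowl, bean_bowl, corn_bowl, dressing_jar, tomato_a, tomato_b, pepper from where it was at the start of the episode above 0.025 m).
It also fails if it takes over 72 s, if anything falls off the work surface, if the arm or the gripper's body presses on something with over 40 N, if the wrist force passes 120 N, or if a joint passes its speed limit or range.

### The arm

A 6-joint arm with a two-finger parallel gripper is mounted at the origin on the work surface. World frame = base frame: x ahead of the robot, y to its left, z up, the work surface at z = 0. Lengths are in m, angles in degrees, forces in N, time in s.
With the tool pointing down it reaches from about 0.4 to 0.825 m from the base axis. Payload 7 kg.
Tool frame: the origin (TCP) lies midway between the tips of the shut fingers; the grasp point (between the pads) lies 19 mm behind it (ctrl.hold_point_z is the distance from the TCP to the grasp point, in m); z points along the fingers, y is the line along which they close (so a half turn about z gives the same grasp; the last joint's range is limited). The gripper opens to 88 mm and grips with 3 to 60 N. Pads are 19 mm wide; open, the fingers measure 130 mm over their backs; the gripper's body (78 mm by 193 mm) begins 47 mm behind the grasp point.
Start: joints at [-57.405, 20.546, 0.682, 0, -70.136, -16.507], TCP at [0.187, -0.649, 0.227] pointing down, gripper open.
Joint ranges: [-176.03, 176.03], [-82.01, 121.73], [-58.28, 71.71], [-173.87, 95.51], [-174.79, -0.11], [-173.66, 173.66]. Speed limits (degrees/s): [136.94, 136.94, 172.46, 180, 180, 180].

### API

Orientations are given as [roll, pitch, yaw] about the fixed x, y, z axes, in that order (R = Rz(yaw) Ry(pitch) Rx(roll)).
In Python, from plant import ctrl gives the robot as it stands.
- The arm moves only by the tool apply_moves, never from a script. Its argument "deltas" is a list of rows, each an object with "fingers": the finger opening in mm, from 0 to 87.6; "delta_pos": the shift along the tool's x, y, z in mm, a list of three; "angular": the turn, a rotation vector about the tool's x, y, z in degrees, a list of three. A call has 1 to 10 rows; each row is the pose to reach, as a shift and turn from the pose commanded when the call began, along the tool's axes at that moment; what a row does not reach only later rows make up. A row lasts 1/10 s, in which the tool goes at most 50 mm and 8.59 degrees, less where a joint would pass 70% of its speed; a pose out of reach is approached as far as the arm can. A call with a gripper value outside its range is refused whole. The fingers move at their own pace and stop on an object; the grip force is fixed at half the most. Time passes only in rows, so rows that repeat a pose let the fingers close. It gives the time, the measured TCP pose, the force, the opening and the grip force at its end, in the units of the state.
- ctrl.get_obs(): the state, without advancing time (a new reading comes with each control period).
- ctrl.snapshot(name): name is "scene" or "top"; returns the picture (400x640x3 uint8, red, green, blue); there is no depth.
- ctrl.camera_params(name): a dict with "fx", "fy", "cx", "cy" (pixels), "dist_coeffs" ([k1, k2, p1, p2, k3] as OpenCV has them; the pictures are not rectified), "cam_to_world" (4x4, takes a point from camera to world coordinates). Camera axes: x right, y up, looking along -z (the intrinsics and any distortion apply to the point x, -y, -z); pixel columns grow to the right and rows downward; lengths in m; the calibration is good to about 2 mm. A picture is of the moment at which its call begins. camera_params takes no time and is no camera call.
- ctrl.close_job(): hands the job in; it is judged then, once.
The state is a dict: "clock": time; "joint_pos": joint angles; "qvel": joint speeds; "tau": joint torques, N m; "tool_pos": TCP position; "orientation": TCP orientation; "force": force on the tool from outside, world axes, zero at the start; "moment": the same for the moment, N m; "opening": finger opening in m; "gripper_force": force on a finger pad.
Only numpy, scipy, OpenCV 4.12 (cv2) and the standard library are available. Lean on these libraries where they do the work, as an engineer would, in place of code of your own. Each camera call takes 0.05 s, during which the arm holds its last target. There are 200 camera calls.

## Working session

There is one attempt and no reset: what is moved stays moved. The work goes in short steps, Python scripts to look and compute and a tool call to move; the robot and the scene stay as the last step left them, time stands still between calls to the robot, and variables do not carry over. Pictures are saved under pics/ and viewed, at most 10 in all, crops included, and the job is handed in when it is done.

Besides the shell and the picture viewer there is one more tool, called in YAML: its name, and indented under it one key for each argument. apply_moves: Moves the arm, as the interface text tells. Its arguments: {"type":"object","properties":{"deltas":{"type":"array"}},"required":["deltas"]}

```bash
mkdir -p pics; python3 - <<'E'
from plant import ctrl
import cv2,numpy as np
for n in("scene","top"):
    im=ctrl.snapshot(n); cv2.imwrite(f"pics/{n}0.png",im[:,:,::-1])
    p=ctrl.camera_params(n); print(n,{k:np.round(v,3).tolist() for k,v in p.items()})
o=ctrl.get_obs(); print(o)
E
```

```text
scene {'fx': 427.226, 'fy': 427.226, 'cx': 322.133, 'cy': 204.534, 'dist_coeffs': [-0.112, 0.0, 0.0, 0.0, 0.0], 'cam_to_world': [[-0.999, -0.044, 0.019, 0.562], [0.048, -0.856, 0.515, 0.677], [-0.006, 0.515, 0.857, 1.269], [0.0, 0.0, 0.0, 1.0]]}
top {'fx': 488.917, 'fy': 488.917, 'cx': 317.131, 'cy': 202.761, 'dist_coeffs': [0.003, 0.0, 0.0, 0.0, 0.0], 'cam_to_world': [[0.002, 0.983, -0.185, 0.209], [-1.0, 0.005, 0.013, 0.008], [0.014, 0.185, 0.983, 1.827], [0.0, 0.0, 0.0, 1.0]]}
{'clock': 0.1, 'joint_pos': array([-5.74038535e+01,  2.05876797e+01,  6.38056552e-01, -1.70111769e-02,
       -7.01336461e+01, -1.65083762e+01]), 'qvel': array([-0.07449485, -0.01680844,  0.11066766,  0.09331694, -0.01638597,
       -0.03347165]), 'tau': array([-1.82275104e-03, -5.84161985e+01,  2.93749988e+01,  7.01552108e+00,
        1.01511955e-02, -2.62691015e-05]), 'tool_pos': array([ 0.18691769, -0.64815539,  0.22570736]), 'orientation': array([ 1.79915619e+02, -8.33041260e-03, -1.63918016e+02]), 'force': array([ 0.34888521, -0.20412973, -0.11948035]), 'moment': array([ 0.02342034, -0.00159258,  0.02430331]), 'gripper_force': 0.0, 'opening': 0.08724138725885527}
```

View pics/scene0.png

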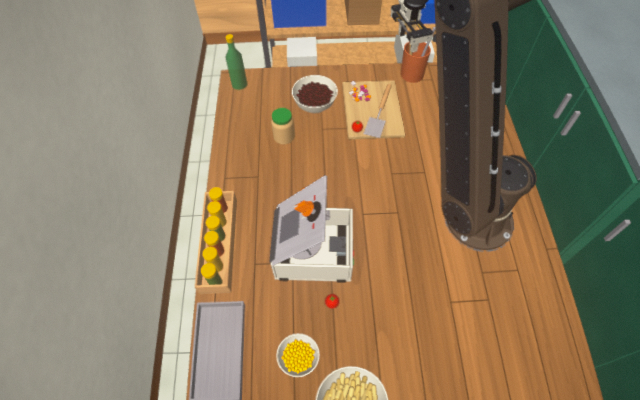

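View pics/top0.png

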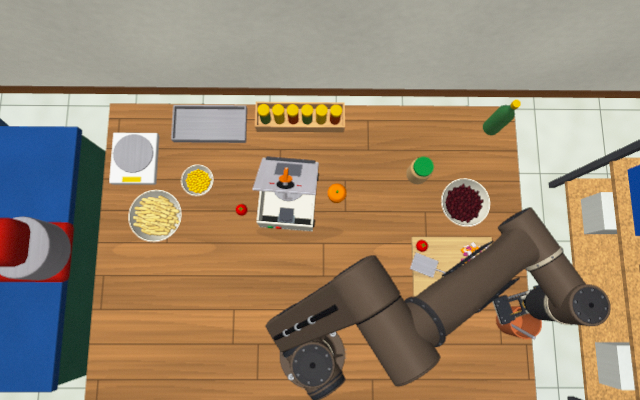

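Scene: the cutter is at about (313,243) with its cover open, the tomato at (332,301). Top: the cutter is at (287,195), slightly yawed, with the pepper at (337,193) on its right and the tomato at (241,210) on its left. I'll enlarge both.

```bash
python3 - <<'E'
import cv2,numpy as np
a=cv2.imread("pics/top0.png")[140:245,225:360]; b=cv2.imread("pics/scene0.png")[165:295,255:375]
a=cv2.resize(a,None,fx=4,fy=4,interpolation=cv2.INTER_CUBIC)[:,:]
b=cv2.resize(b,None,fx=4,fy=4,interpolation=cv2.INTER_CUBIC)
print(a.shape,b.shape)
cv2.imwrite("pics/ca.png",a);cv2.imwrite("pics/cb.png",b)
E
```

```text
(420, 540, 3) (520, 480, 3)
```

View pics/ca.png

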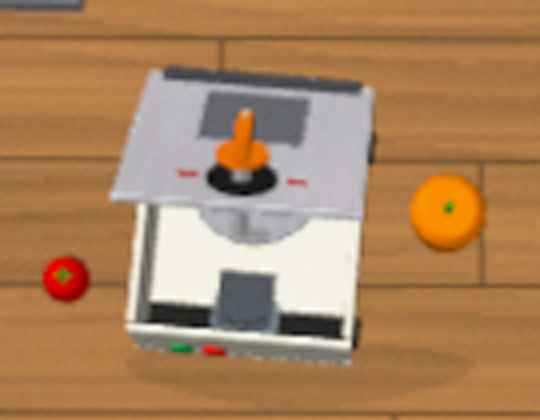

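View pics/cb.png

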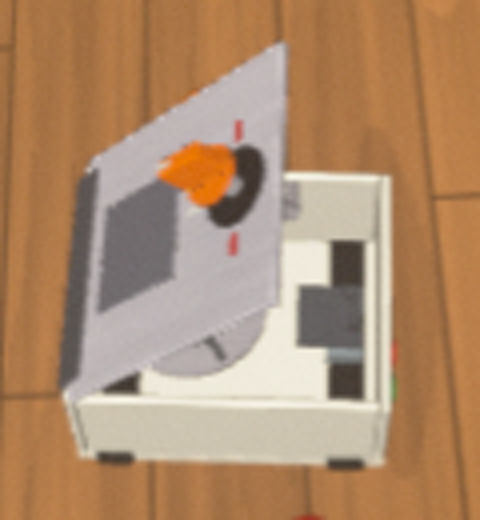

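Top crop (4x from 225,140) corners: front rim (128,327) and (353,347), cover front edge (112,197) and (363,215), hinge end (155,70) and (373,88), knob tip (245,113). Scene crop (4x from 255,165): front rim (383,403) and (391,177), cover front edge (276,302) and (284,42), hinge end (65,392) and (93,166). I'll triangulate these.

```bash
cat > h.py <<'E'
from plant import ctrl
import cv2,numpy as np
P={n:ctrl.camera_params(n) for n in("scene","top")}
def ray(n,uv):
    p=P[n];K=np.array([[p["fx"],0,p["cx"]],[0,p["fy"],p["cy"]],[0,0,1.]])
    q=cv2.undistortPoints(np.array([[uv]],float),K,np.array(p["dist_coeffs"],float))[0,0]
    T=np.array(p["cam_to_world"]);d=T[:3,:3]@[q[0],-q[1],-1];return T[:3,3],d/np.linalg.norm(d)
def plane(n,uv,z):
    o,d=ray(n,uv);return o+d*(z-o[2])/d[2]
def tri(a,b):
    o1,d1=ray("top",a);o2,d2=ray("scene",b)
    s=np.linalg.lstsq(np.c_[d1,-d2],o2-o1,rcond=None)[0]
    x,y=o1+s[0]*d1,o2+s[1]*d2;return (x+y)/2,np.linalg.norm(x-y)
E
python3 - <<'E'
from h import *
A=lambda u,v:(225+u/4-.4,140+v/4-.4)
B=lambda u,v:(255+u/4-.4,165+v/4-.4)
pts=dict(FL=((128,327),(383,403)),FR=((353,347),(391,177)),LL=((112,197),(276,302)),LR=((363,215),(284,42)),HL=((155,70),(65,392)),HR=((373,88),(93,166)))
X={}
for k,(a,b) in pts.items():
    p,e=tri(A(*a),B(*b));X[k]=p;print(k,p.round(4),round(e,4), plane("top",A(*a),.115).round(3) if k[0]!='L' else '')
for a,b in("FL","FR"),("LL","LR"),("HL","HR"):
    d=X[a+b[0]] if 0 else X[b]-X[a] if b in X else None
for a,b in(("FL","FR"),("LL","LR"),("HL","HR"),("FL","HL"),("FR","HR"),("HL","LL"),("HR","LR")):
    d=X[b]-X[a];print(a,b,np.linalg.norm(d).round(4),d.round(4),np.degrees(np.arctan2(d[1],d[0])).round(1))
# pepper, tomato
im=cv2.imread("pics/top0.png")
print("pepper",plane("top",A(447,212),.044).round(3),"tom",plane("top",A(65,278),.02).round(3))
E
```

```text
FL [0.4639 0.1976 0.1215] 0.0019 [0.464 0.199 0.115]
FR [0.4448 0.0011 0.1112] 0.0058 [ 0.447 -0.     0.115]
LL [0.5423 0.1949 0.2906] 0.0016 
LR [ 0.5276 -0.0062  0.291 ] 0.0035 
HL [0.6949 0.1792 0.127 ] 0.0014 [0.699 0.18  0.115]
HR [ 0.6787 -0.0161  0.1197] 0.0069 [ 0.683 -0.017  0.115]
FL FR 0.1977 [-0.0191 -0.1965 -0.0103] -95.5
LL LR 0.2016 [-0.0147 -0.2011  0.0004] -94.2
HL HR 0.1961 [-0.0162 -0.1953 -0.0073] -94.7
FL HL 0.2319 [ 0.2311 -0.0184  0.0055] -4.5
FR HR 0.2347 [ 0.234  -0.0172  0.0085] -4.2
HL LL 0.2243 [-0.1526  0.0157  0.1636] 174.1
HR LR 0.2287 [-0.1511  0.0099  0.1713] 176.2
pepper [ 0.584 -0.087  0.044] tom [0.524 0.269 0.02 ]
```

Measured: cutter yaw is about -4.6°, centre (0.575, 0.090), hinge (0.684, 0.081, 0.116), cover open about 48°. The sizes match (198/202 mm wide, 226 mm long). Swinging over high, with the fingers shut.

apply_moves:
  deltas:
    - {"fingers": 0,"delta_pos": [-38,25,-50],"angular": [0,0,-8]}
    - {"fingers": 0,"delta_pos": [-76,50,-90],"angular": [0,0,-16]}
    - {"fingers": 0,"delta_pos": [-114,75,-120],"angular": [0,0,-24]}
    - {"fingers": 0,"delta_pos": [-152,100,-150],"angular": [0,0,-32]}
    - {"fingers": 0,"delta_pos": [-190,125,-174],"angular": [0,0,-40]}
    - {"fingers": 0,"delta_pos": [-228,150,-174],"angular": [0,0,-48]}
    - {"fingers": 0,"delta_pos": [-266,177,-174],"angular": [0,0,-56]}
    - {"fingers": 0,"delta_pos": [-304,203,-174],"angular": [0,0,-64]}
    - {"fingers": 0,"delta_pos": [-342,228,-174],"angular": [0,0,-72]}
    - {"fingers": 0,"delta_pos": [-378,254,-174],"angular": [0,0,-80]}

```text
clock: 1.1
tool_pos: [0.4729, -0.3076, 0.4005]
orientation: [-180.0, 0.0, -83.6]
force: [1.2, -1.1, -0.4]
opening: 0.0133
gripper_force: 0.0
```

apply_moves:
  deltas:
    - {"fingers": 0,"delta_pos": [-44,-16.7,0],"angular": [0,0,-7.9]}
    - {"fingers": 0,"delta_pos": [-88,-33.4,0],"angular": [0,0,-15.9]}
    - {"fingers": 0,"delta_pos": [-132,-50,0],"angular": [0,0,-23.8]}
    - {"fingers": 0,"delta_pos": [-176,-67,0],"angular": [0,0,-31.7]}
    - {"fingers": 0,"delta_pos": [-220,-83,0],"angular": [0,0,-39.7]}
    - {"fingers": 0,"delta_pos": [-264,-100,0],"angular": [0,0,-47.6]}
    - {"fingers": 0,"delta_pos": [-308,-117,0],"angular": [0,0,-55.5]}
    - {"fingers": 0,"delta_pos": [-352,-134,10],"angular": [0,0,-63.4]}
    - {"fingers": 0,"delta_pos": [-396,-150,25],"angular": [0,0,-71.4]}
    - {"fingers": 0,"delta_pos": [-440,-167,40],"angular": [0,0,-79.3]}

```text
clock: 2.1
tool_pos: [0.5913, 0.1477, 0.36]
orientation: [-180.0, -0.0, -4.3]
force: [0.7, -0.8, 0.4]
opening: 0.0007
gripper_force: 0.0
```

```bash
python3 - <<'E'
from plant import ctrl
o=ctrl.get_obs(); print({k:o[k] for k in("tool_pos","orientation","joint_pos","force","opening")})
E
```

```text
{'tool_pos': array([0.59134465, 0.14774547, 0.36003182]), 'orientation': array([-1.79982967e+02, -5.89156566e-03, -4.26796089e+00]), 'joint_pos': array([ 3.23623973e+01,  1.12789121e+01,  5.00359190e+00, -1.02149609e-02,
       -8.37097895e+01,  5.33707606e+01]), 'force': array([ 0.66854503, -0.82003901,  0.41257417]), 'opening': 0.0006652863707983796}
```

apply_moves:
  deltas:
    - {"fingers": 0,"delta_pos": [-2,0,40],"angular": [0,0,0]}
    - {"fingers": 0,"delta_pos": [-5,0,75],"angular": [0,0,0]}
    - {"fingers": 0,"delta_pos": [-5,0,90],"angular": [0,0,0]}
    - {"fingers": 0,"delta_pos": [-5,0,90],"angular": [0,0,0]}
    - {"fingers": 0,"delta_pos": [-5,0,90],"angular": [0,0,0]}

```text
clock: 2.6
tool_pos: [0.5867, 0.1461, 0.271]
orientation: [180.0, -0.0, -4.6]
force: [0.8, 0.3, 1.4]
opening: 0.0004
gripper_force: 0.0
```

apply_moves:
  deltas:
    - {"fingers": 0,"delta_pos": [-2,-8,0],"angular": [0,0,0]}
    - {"fingers": 0,"delta_pos": [-10,-8,8],"angular": [0,0,0]}
    - {"fingers": 0,"delta_pos": [-20,-8,17],"angular": [0,0,0]}
    - {"fingers": 0,"delta_pos": [-29,-8,27],"angular": [0,0,0]}
    - {"fingers": 0,"delta_pos": [-33,-8,32],"angular": [0,0,0]}
    - {"fingers": 0,"delta_pos": [-37,-8,37],"angular": [0,0,0]}
    - {"fingers": 0,"delta_pos": [-42,-8,42],"angular": [0,0,0]}
    - {"fingers": 0,"delta_pos": [-45,-8,47],"angular": [0,0,0]}

```text
clock: 3.4
tool_pos: [0.5421, 0.1579, 0.2235]
orientation: [-180.0, -0.0, -4.6]
force: [0.1, 1.7, 2.7]
opening: 0.0006
gripper_force: 1.0
```

```bash
python3 - <<'E'
from h import *
o=ctrl.get_obs(); print(o["tool_pos"],o["force"])
a=ctrl.snapshot("scene")[165:295,255:375]
cv2.imwrite("pics/cc.png",cv2.resize(a,None,fx=4,fy=4,interpolation=cv2.INTER_CUBIC)[:,:,::-1])
E
```

```text
[0.54213026 0.1578935  0.22346115] [0.13573072 1.73036119 2.68825416]
```

View pics/cc.png

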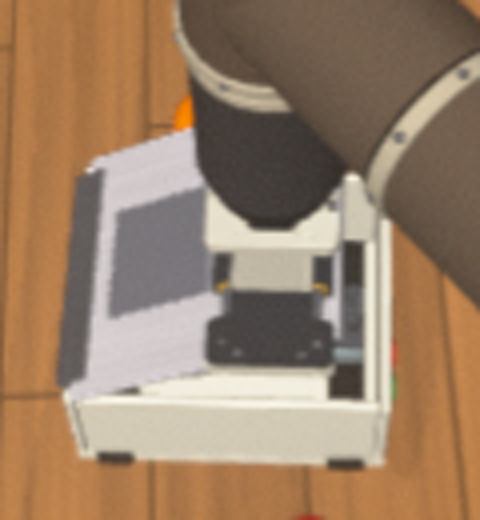

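The cover's left edge (100-210, 390-370 in the crop) is coming down ahead of the fingers and the force is about 2.7 N. Continuing along the arc.

apply_moves:
  deltas:
    - {"fingers": 0,"delta_pos": [-7,0,11.5],"angular": [0,0,0]}
    - {"fingers": 0,"delta_pos": [-13,0,23],"angular": [0,0,0]}
    - {"fingers": 0,"delta_pos": [-19,0,35],"angular": [0,0,0]}
    - {"fingers": 0,"delta_pos": [-23,0,47],"angular": [0,0,0]}
    - {"fingers": 0,"delta_pos": [-27,0,60],"angular": [0,0,0]}
    - {"fingers": 0,"delta_pos": [-30,0,72],"angular": [0,0,0]}
    - {"fingers": 0,"delta_pos": [-31,0,80],"angular": [0,0,0]}
    - {"fingers": 0,"delta_pos": [-32,0,86],"angular": [0,0,0]}
    - {"fingers": 0,"delta_pos": [-33,0,91],"angular": [0,0,0]}
    - {"fingers": 0,"delta_pos": [-33,0,93],"angular": [0,0,0]}

```text
clock: 4.45
tool_pos: [0.5091, 0.1602, 0.13]
orientation: [180.0, 0.0, -4.6]
force: [-1.4, -0.3, 1.8]
opening: 0.0007
gripper_force: 0.6
```

apply_moves:
  deltas:
    - {"fingers": 0,"delta_pos": [0,0,1.5],"angular": [0,0,0]}
    - {"fingers": 0,"delta_pos": [0,0,3],"angular": [0,0,0]}
    - {"fingers": 0,"delta_pos": [0,0,4.5],"angular": [0,0,0]}
    - {"fingers": 0,"delta_pos": [0,0,6],"angular": [0,0,0]}
    - {"fingers": 0,"delta_pos": [0,0,6],"angular": [0,0,0]}

```text
clock: 4.95
tool_pos: [0.5094, 0.1604, 0.1244]
orientation: [-180.0, -0.0, -4.6]
force: [0.0, 1.2, -0.3]
opening: 0.0007
gripper_force: 0.0
```

apply_moves:
  deltas:
    - {"fingers": 0,"delta_pos": [0,0,0.7],"angular": [0,0,0]}
    - {"fingers": 0,"delta_pos": [0,0,1.4],"angular": [0,0,0]}
    - {"fingers": 0,"delta_pos": [0,0,2.0],"angular": [0,0,0]}
    - {"fingers": 0,"delta_pos": [0,0,2.0],"angular": [0,0,0]}

```text
clock: 5.35
tool_pos: [0.5096, 0.1605, 0.1242]
orientation: [-180.0, -0.1, -4.6]
force: [-7.1, -1.1, 14.5]
opening: 0.0005
gripper_force: 7.5
```

Hard stop at z = 0.1242 with 14.5 N: the cover is shut. Lifting off to the right side, to see the knob.

apply_moves:
  deltas:
    - {"fingers": 0,"delta_pos": [0,0,-40],"angular": [0,0,0]}
    - {"fingers": 0,"delta_pos": [0,0,-85],"angular": [0,0,0]}
    - {"fingers": 0,"delta_pos": [0,0,-130],"angular": [0,0,0]}
    - {"fingers": 40,"delta_pos": [0,45,-150],"angular": [0,0,0]}
    - {"fingers": 40,"delta_pos": [0,90,-150],"angular": [0,0,0]}
    - {"fingers": 40,"delta_pos": [0,135,-150],"angular": [0,0,0]}
    - {"fingers": 40,"delta_pos": [0,180,-150],"angular": [0,0,0]}
    - {"fingers": 40,"delta_pos": [0,225,-150],"angular": [0,0,0]}
    - {"fingers": 40,"delta_pos": [0,250,-150],"angular": [0,0,0]}

```text
clock: 6.25
tool_pos: [0.4886, -0.0913, 0.2728]
orientation: [-180.0, -0.0, -4.7]
force: [0.8, 0.8, -0.3]
opening: 0.0384
gripper_force: 0.0
```

```bash
python3 - <<'E'
from h import *
print(ctrl.get_obs()["tool_pos"])
cs=[]
for n in("scene","top"):
    im=ctrl.snapshot(n); cv2.imwrite(f"pics/{n}1.png",im[:,:,::-1])
    h=cv2.cvtColor(im,cv2.COLOR_RGB2HSV); m=cv2.inRange(h,(5,170,120),(18,255,255))
    for c in cv2.findContours(m,cv2.RETR_EXTERNAL,cv2.CHAIN_APPROX_NONE)[0]:
        if cv2.contourArea(c)>20: print(n,cv2.boundingRect(c),cv2.contourArea(c),np.array(cv2.minAreaRect(c)[0]).round(1),round(cv2.minAreaRect(c)[2],1))
# predicted knob pixels
    p=P[n];T=np.linalg.inv(np.array(p["cam_to_world"]));K=np.array([[p["fx"],0,p["cx"]],[0,p["fy"],p["cy"]],[0,0,1.]])
    for z in(.177,.149,.124):
        q=T[:3]@[.4996,.0959,z,1];print(n,z,cv2.projectPoints(np.array([[q[0],-q[1],-q[2]]]),np.zeros(3),np.zeros(3),K,np.array(p["dist_coeffs"]))[0].ravel().round(1))
    u,v=((297,205) if n=="scene" else (285,190))
    cs.append(cv2.resize(im[v-50:v+50,u-40:u+40] if 0 else im[v-40:v+60,u-35:u+65],None,fx=4,fy=4,interpolation=cv2.INTER_CUBIC)[:,:,::-1])
cv2.imwrite("pics/k1.png",np.hstack(cs))
E
```

```text
[ 0.48860846 -0.09130509  0.27277881]
scene (325, 294, 15, 8) 23.0 [332.  297.5] 0.0
scene (330, 225, 16, 14) 137.0 [337.5 231.5] 90.0
scene (298, 186, 22, 19) 317.0 [308.5 195. ] 90.0
scene (402, 42, 23, 25) 215.0 [412.1  53.3] 61.4
scene 0.177 [336.5 226. ]
scene 0.149 [336.3 230.5]
scene 0.124 [336.1 234.4]
top (496, 306, 45, 33) 699.0 [519.5 319.4] 33.0
top 0.177 [285.  208.5]
top 0.149 [285.4 209.9]
top 0.124 [285.8 211.1]
```

View pics/k1.png

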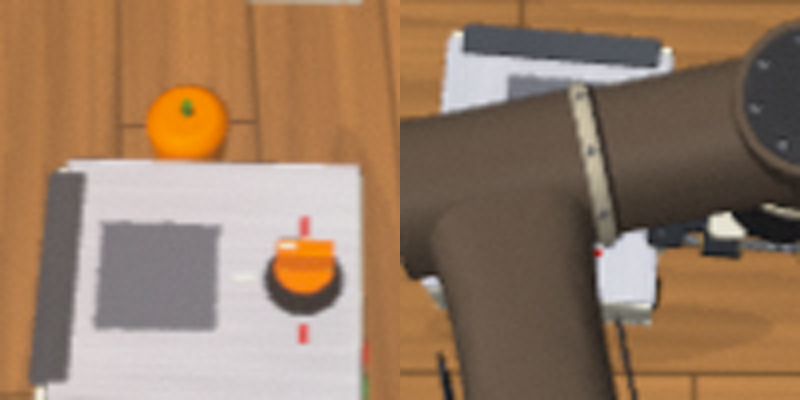

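The shut cover shows the bar unturned, its top at about scene pixel (338,226), ~1.5 px (3-4 mm) nearer the robot than predicted. The arm hides the top view, so I'll clear it for a cross-check.

apply_moves:
  deltas:
    - {"fingers": 40,"delta_pos": [0,45,0],"angular": [0,0,0]}
    - {"fingers": 40,"delta_pos": [0,90,0],"angular": [0,0,0]}
    - {"fingers": 40,"delta_pos": [0,135,0],"angular": [0,0,0]}
    - {"fingers": 40,"delta_pos": [0,180,0],"angular": [0,0,0]}
    - {"fingers": 40,"delta_pos": [0,225,0],"angular": [0,0,0]}
    - {"fingers": 40,"delta_pos": [0,270,0],"angular": [0,0,0]}
    - {"fingers": 40,"delta_pos": [0,300,0],"angular": [0,0,0]}
    - {"fingers": 40,"delta_pos": [0,300,0],"angular": [0,0,0]}
    - {"fingers": 40,"delta_pos": [0,300,0],"angular": [0,0,0]}

```text
clock: 7.25
tool_pos: [0.4652, -0.3879, 0.2718]
orientation: [-180.0, 0.0, -4.7]
force: [-0.9, 0.6, -0.6]
opening: 0.0399
gripper_force: 0.0
```

```bash
python3 - <<'E'
from h import *
print(ctrl.get_obs()["tool_pos"])
C={}
for n in("scene","top"):
    im=ctrl.snapshot(n); cv2.imwrite(f"pics/{n}2.png",im[:,:,::-1])
    h=cv2.cvtColor(im,cv2.COLOR_RGB2HSV)
    x0,x1,y0,y1=(325,350,215,245) if n=="scene" else (265,305,190,230)
    m=cv2.inRange(h,(5,150,90),(20,255,255))[y0:y1,x0:x1]; k=cv2.findNonZero(m)
    if k is not None: print(n,"orange",np.array(cv2.boundingRect(k))+[x0,y0,0,0],(k.mean((0,1))+[x0,y0]).round(1))
    g=im.max(2)[y0:y1,x0:x1]; mm=((g<75).astype('u1')|(m>0)); k=cv2.findNonZero(mm.astype('u1'))
    if k is not None: print(n,"disc",np.array(cv2.boundingRect(k))+[x0,y0,0,0])
im=cv2.imread("pics/top2.png")[160:240,245:325]; im2=cv2.imread("pics/scene2.png")[200:250,310:360]
cv2.imwrite("pics/k2.png",np.hstack([cv2.resize(im,(400,400),interpolation=cv2.INTER_CUBIC),cv2.resize(im2,(400,400),interpolation=cv2.INTER_CUBIC)]))
E
```

```text
[ 0.46515972 -0.38793741  0.27184181]
scene orange [330 225  16  14] [337.8 231.3]
scene disc [330 225  16  18]
top orange [265 204  27  26] [283.8 212.4]
top disc [265 204  28  26]
```

View pics/k2.png

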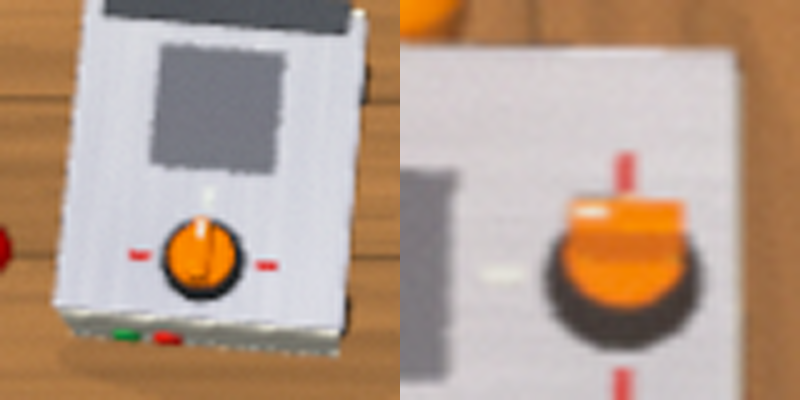

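Top crop (5x, origin 245,160): flange centre (201.5,256), red marks at (139,255) and (267,266). Scene crop (8x, origin 310,200): bar top centre (627,217), disc centre column 624.

```bash
python3 - <<'E'
from h import *
A=lambda u,v:(245+(u+.5)/5-.5,160+(v+.5)/5-.5)
B=lambda u,v:(310+(u+.5)/8-.5,200+(v+.5)/8-.5)
print("flange top",plane("top",A(201.5,256),.149).round(4))
print("marks top",plane("top",A(203,260.5),.124).round(4))
print("bartop scene",plane("scene",B(627,217),.177).round(4))
print("disc scene",plane("scene",B(624,276),.125).round(4), tri(A(201.5,243),B(627,217)))
a,b=plane("top",A(139,255),.124),plane("top",A(267,266),.124);print(np.degrees(np.arctan2(*(b-a)[:2][::-1]))+90)
print("lid front corners",plane("top",A(57,303),.124).round(4),plane("top",A(342,330),.124).round(4))
E
```

```text
flange top [0.4964 0.0976 0.149 ]
marks top [0.4974 0.0978 0.124 ]
bartop scene [0.3509 0.1059 0.177 ]
disc scene [0.3451 0.1036 0.125 ] (array([0.42522161, 0.12483429, 0.28774907]), np.float64(0.13028585294489112))
-4.71442921063786
lid front corners [0.4667 0.1999 0.124 ] [ 0.4484 -0.0005  0.124 ]
```

```bash
python3 - <<'E'
from h import *
B=lambda u,v:(310+(u+.5)/8-.5,200+(v+.5)/8-.5)
print("bartop scene",plane("scene",B(227,217),.177).round(4))
print("disc scene",plane("scene",B(224,276),.125).round(4))
E
```

```text
bartop scene [0.4956 0.0983 0.177 ]
disc scene [0.4952 0.0957 0.125 ]
```

apply_moves:
  deltas:
    - {"fingers": 40,"delta_pos": [-1,-50,0],"angular": [0,0,0]}
    - {"fingers": 40,"delta_pos": [-2,-100,0],"angular": [0,0,0]}
    - {"fingers": 40,"delta_pos": [-3,-150,0],"angular": [0,0,0]}
    - {"fingers": 40,"delta_pos": [-4,-200,0],"angular": [0,0,0]}
    - {"fingers": 40,"delta_pos": [-5,-250,0],"angular": [0,0,0]}
    - {"fingers": 40,"delta_pos": [-6,-300,0],"angular": [0,0,0]}
    - {"fingers": 40,"delta_pos": [-7,-350,0],"angular": [0,0,0]}
    - {"fingers": 40,"delta_pos": [-8,-400,0],"angular": [0,0,0]}
    - {"fingers": 40,"delta_pos": [-9,-445,0],"angular": [0,0,0]}
    - {"fingers": 40,"delta_pos": [-9,-486,0],"angular": [0,0,0]}

```text
clock: 8.35
tool_pos: [0.4942, 0.1007, 0.2733]
orientation: [-179.9, -0.1, -4.4]
force: [1.4, -0.6, 0.1]
opening: 0.04
gripper_force: 0.0
```

apply_moves:
  deltas:
    - {"fingers": 40,"delta_pos": [0,0,0],"angular": [0,0,0]}
    - {"fingers": 40,"delta_pos": [0,0,0],"angular": [0,0,0]}
    - {"fingers": 40,"delta_pos": [0,0,0],"angular": [0,0,0]}

```text
clock: 8.65
tool_pos: [0.4947, 0.0974, 0.2728]
orientation: [-180.0, -0.0, -4.6]
force: [0.5, -0.3, 0.2]
opening: 0.0396
gripper_force: 0.0
```

apply_moves:
  deltas:
    - {"fingers": 40,"delta_pos": [1.5,0,35],"angular": [0,0,0]}
    - {"fingers": 40,"delta_pos": [1.5,0,70],"angular": [0,0,0]}
    - {"fingers": 40,"delta_pos": [1.5,0,90],"angular": [0,0,0]}
    - {"fingers": 40,"delta_pos": [1.5,0,105],"angular": [0,0,0]}
    - {"fingers": 40,"delta_pos": [1.5,0,114],"angular": [0,0,0]}
    - {"fingers": 40,"delta_pos": [1.5,0,120],"angular": [0,0,0]}
    - {"fingers": 40,"delta_pos": [1.5,0,120],"angular": [0,0,0]}
    - {"fingers": 40,"delta_pos": [1.5,0,120],"angular": [0,0,0]}

```text
clock: 9.45
tool_pos: [0.4972, 0.0972, 0.1532]
orientation: [-180.0, -0.1, -4.6]
force: [0.6, 0.1, 0.2]
opening: 0.0399
gripper_force: 0.0
```

Free of contact, 4 mm above the flange. Closing on the bar.

apply_moves:
  deltas:
    - {"fingers": 20,"delta_pos": [-0.5,0,0],"angular": [0,0,0]}
    - {"fingers": 16,"delta_pos": [-0.5,0,0],"angular": [0,0,0]}
    - {"fingers": 10,"delta_pos": [-0.5,0,0],"angular": [0,0,0]}
    - {"fingers": 0,"delta_pos": [-0.5,0,0],"angular": [0,0,0]}
    - {"fingers": 0,"delta_pos": [-0.5,0,0],"angular": [0,0,0]}
    - {"fingers": 0,"delta_pos": [-0.5,0,0],"angular": [0,0,0]}

```text
clock: 10.05
tool_pos: [0.4962, 0.0968, 0.1528]
orientation: [180.0, -0.0, -4.6]
force: [0.5, -4.1, 3.6]
opening: 0.013
gripper_force: 30.0
```

apply_moves:
  deltas:
    - {"fingers": 0,"delta_pos": [0,0.5,0],"angular": [0,0,0]}
    - {"fingers": 0,"delta_pos": [0,0.5,1],"angular": [0,0,0]}
    - {"fingers": 0,"delta_pos": [0,0.5,2],"angular": [0,0,0]}
    - {"fingers": 0,"delta_pos": [0,0.5,3],"angular": [0,0,0]}
    - {"fingers": 0,"delta_pos": [0,0.5,4],"angular": [0,0,0]}
    - {"fingers": 0,"delta_pos": [0,0.5,4],"angular": [0,0,0]}
    - {"fingers": 0,"delta_pos": [0,0.5,4],"angular": [0,0,0]}

```text
clock: 10.75
tool_pos: [0.4963, 0.0968, 0.1486]
orientation: [-180.0, -0.0, -4.6]
force: [-1.7, -1.5, 4.1]
opening: 0.0127
gripper_force: 30.0
```

apply_moves:
  deltas:
    - {"fingers": 0,"delta_pos": [0,0,0.5],"angular": [0,0,0]}
    - {"fingers": 0,"delta_pos": [0,0,1],"angular": [0,0,0]}
    - {"fingers": 0,"delta_pos": [0,0,1],"angular": [0,0,0]}

```text
clock: 11.05
tool_pos: [0.4963, 0.0968, 0.1476]
orientation: [-180.0, -0.0, -4.6]
force: [-0.7, -1.7, 4.9]
opening: 0.0131
gripper_force: 30.0
```

apply_moves:
  deltas:
    - {"fingers": 0,"delta_pos": [0,0,0.5],"angular": [0,0,0]}
    - {"fingers": 0,"delta_pos": [0,0,1],"angular": [0,0,0]}
    - {"fingers": 0,"delta_pos": [0,0,1],"angular": [0,0,0]}

```text
clock: 11.35
tool_pos: [0.4963, 0.0968, 0.1467]
orientation: [-180.0, -0.0, -4.6]
force: [-1.2, -2.6, 6.2]
opening: 0.0128
gripper_force: 30.0
```

apply_moves:
  deltas:
    - {"fingers": 0,"delta_pos": [0,0,0.5],"angular": [0,0,0]}
    - {"fingers": 0,"delta_pos": [0,0,1],"angular": [0,0,0]}
    - {"fingers": 0,"delta_pos": [0,0,1],"angular": [0,0,0]}

```text
clock: 11.65
tool_pos: [0.4963, 0.0967, 0.1457]
orientation: [-180.0, -0.0, -4.6]
force: [-1.2, -2.0, 6.4]
opening: 0.013
gripper_force: 30.0
```

apply_moves:
  deltas:
    - {"fingers": 0,"delta_pos": [0,0,0.5],"angular": [0,0,0]}
    - {"fingers": 0,"delta_pos": [0,0,1],"angular": [0,0,0]}
    - {"fingers": 0,"delta_pos": [0,0,1],"angular": [0,0,0]}

```text
clock: 11.95
tool_pos: [0.4963, 0.0968, 0.1451]
orientation: [-180.0, -0.0, -4.6]
force: [-2.5, -2.1, 9.0]
opening: 0.0127
gripper_force: 30.0
```

apply_moves:
  deltas:
    - {"fingers": 0,"delta_pos": [0,0,0.4],"angular": [0,0,0]}
    - {"fingers": 0,"delta_pos": [0,0,0.4],"angular": [0,0,0]}
    - {"fingers": 0,"delta_pos": [0,0,0.4],"angular": [0,0,0]}

```text
clock: 12.25
tool_pos: [0.4963, 0.0968, 0.1451]
orientation: [-180.0, -0.0, -4.6]
force: [-4.5, -1.5, 13.1]
opening: 0.0126
gripper_force: 30.0
```

Bottom stop felt at z = 0.1451 (force 6.4 → 13 N with no travel). Backing off about 0.7 mm above it and starting the turn.

apply_moves:
  deltas:
    - {"fingers": 0,"delta_pos": [0,0,-0.8],"angular": [0,0,0]}
    - {"fingers": 0,"delta_pos": [0,0,-1.5],"angular": [0,0,0]}
    - {"fingers": 0,"delta_pos": [0,0,-1.5],"angular": [0,0,0]}
    - {"fingers": 0,"delta_pos": [0,0,-1.5],"angular": [0,0,4]}
    - {"fingers": 0,"delta_pos": [0,0,-1.5],"angular": [0,0,8]}
    - {"fingers": 0,"delta_pos": [0,0,-1.5],"angular": [0,0,12]}
    - {"fingers": 0,"delta_pos": [0,0,-1.5],"angular": [0,0,16]}
    - {"fingers": 0,"delta_pos": [0,0,-1.5],"angular": [0,0,16]}
    - {"fingers": 0,"delta_pos": [0,0,-1.5],"angular": [0,0,16]}

```text
clock: 13.15
tool_pos: [0.4963, 0.097, 0.1459]
orientation: [-180.0, -0.0, -20.6]
force: [-1.4, -0.9, 5.7]
opening: 0.0127
gripper_force: 30.0
```

```bash
python3 -c "
from plant import ctrl
o=ctrl.get_obs();print(o['tool_pos'],o['force'],o['moment'],o['orientation'])"
```

```text
[0.4963443  0.09699287 0.14592413] [-1.43521923 -0.88439453  5.70355448] [-0.43116097  0.81769711 -0.01947035] [-1.79965993e+02 -1.82494407e-02 -2.06137801e+01]
```

apply_moves:
  deltas:
    - {"fingers": 0,"delta_pos": [0,0,0],"angular": [0,0,3]}
    - {"fingers": 0,"delta_pos": [0,0,0],"angular": [0,0,6]}
    - {"fingers": 0,"delta_pos": [0,0,0],"angular": [0,0,9]}
    - {"fingers": 0,"delta_pos": [0,0,0],"angular": [0,0,12]}
    - {"fingers": 0,"delta_pos": [0,0,0],"angular": [0,0,12]}

```text
clock: 13.65
tool_pos: [0.4965, 0.0972, 0.1459]
orientation: [-179.9, -0.0, -32.7]
force: [-1.6, -0.5, 6.3]
opening: 0.0128
gripper_force: 30.0
```

```bash
python3 -c "
from plant import ctrl
o=ctrl.get_obs();print(o['tool_pos'],o['force'],o['moment'],o['orientation'])"
```

```text
[0.49645825 0.09716636 0.14594438] [-1.6413198  -0.54766828  6.28336319] [-0.19524316  0.81866061  0.01587396] [-1.79944068e+02 -1.34524635e-02 -3.27069049e+01]
```

Past 0.35 rad with no resistance (moment about 0.02 N m). Continuing.

apply_moves:
  deltas:
    - {"fingers": 0,"delta_pos": [0,0,0],"angular": [0,0,3]}
    - {"fingers": 0,"delta_pos": [0,0,0],"angular": [0,0,6]}
    - {"fingers": 0,"delta_pos": [0,0,0],"angular": [0,0,9]}
    - {"fingers": 0,"delta_pos": [0,0,0],"angular": [0,0,12]}
    - {"fingers": 0,"delta_pos": [0,0,0],"angular": [0,0,15]}
    - {"fingers": 0,"delta_pos": [0,0,0],"angular": [0,0,18]}
    - {"fingers": 0,"delta_pos": [0,0,0],"angular": [0,0,21]}
    - {"fingers": 0,"delta_pos": [0,0,0],"angular": [0,0,24]}
    - {"fingers": 0,"delta_pos": [0,0,0],"angular": [0,0,27]}
    - {"fingers": 0,"delta_pos": [0,0,0],"angular": [0,0,27]}

```text
clock: 14.65
tool_pos: [0.4968, 0.0975, 0.1461]
orientation: [-179.9, 0.0, -59.7]
force: [-1.1, 0.7, 7.0]
opening: 0.0126
gripper_force: 30.0
```

```bash
python3 -c "
from plant import ctrl
o=ctrl.get_obs();print(o['tool_pos'],o['force'],o['moment'],o['orientation'])"
```

```text
[0.49681674 0.09746575 0.14611383] [-1.06451043  0.72390487  6.95292218] [0.16987768 0.50836816 0.01571669] [-1.79892183e+02  1.44418481e-02 -5.96962574e+01]
```

apply_moves:
  deltas:
    - {"fingers": 0,"delta_pos": [0,0,0.2],"angular": [0,0,3]}
    - {"fingers": 0,"delta_pos": [0,0,0.2],"angular": [0,0,6]}
    - {"fingers": 0,"delta_pos": [0,0,0.2],"angular": [0,0,9]}
    - {"fingers": 0,"delta_pos": [0,0,0.2],"angular": [0,0,12]}
    - {"fingers": 0,"delta_pos": [0,0,0.2],"angular": [0,0,15]}
    - {"fingers": 0,"delta_pos": [0,0,0.2],"angular": [0,0,18]}
    - {"fingers": 0,"delta_pos": [0,0,0.2],"angular": [0,0,21]}
    - {"fingers": 0,"delta_pos": [0,0,0.2],"angular": [0,0,24]}
    - {"fingers": 0,"delta_pos": [0,0,0.2],"angular": [0,0,28]}
    - {"fingers": 0,"delta_pos": [0,0,0.2],"angular": [0,0,28]}

```text
clock: 15.65
tool_pos: [0.4973, 0.0976, 0.1461]
orientation: [-179.9, 0.1, -87.7]
force: [-0.3, 0.2, 6.4]
opening: 0.0128
gripper_force: 30.0
```

```bash
python3 -c "
from plant import ctrl
o=ctrl.get_obs();print(o['tool_pos'],o['force'],o['moment'],o['orientation'])"
```

```text
[0.49730356 0.09761785 0.14612591] [-0.34420236  0.20719657  6.40994979] [0.11325784 0.05785293 0.01358147] [-1.79858234e+02  7.51313337e-02 -8.77180678e+01]
```

83° turned, no wall force. Easing up into the notch.

apply_moves:
  deltas:
    - {"fingers": 0,"delta_pos": [0,0,-0.5],"angular": [0,0,0]}
    - {"fingers": 0,"delta_pos": [0,0,-1],"angular": [0,0,0]}
    - {"fingers": 0,"delta_pos": [0,0,-1.5],"angular": [0,0,0]}
    - {"fingers": 0,"delta_pos": [0,0,-2],"angular": [0,0,0]}
    - {"fingers": 0,"delta_pos": [0,0,-2.5],"angular": [0,0,0]}
    - {"fingers": 0,"delta_pos": [0,0,-3],"angular": [0,0,0]}
    - {"fingers": 0,"delta_pos": [0,0,-3],"angular": [0,0,0]}

```text
clock: 16.35
tool_pos: [0.4973, 0.0976, 0.149]
orientation: [-179.9, 0.1, -87.6]
force: [1.7, 0.1, 4.8]
opening: 0.0125
gripper_force: 30.0
```

apply_moves:
  deltas:
    - {"fingers": 0,"delta_pos": [0,0,-0.4],"angular": [0,0,0]}
    - {"fingers": 0,"delta_pos": [0,0,-0.8],"angular": [0,0,0]}
    - {"fingers": 0,"delta_pos": [0,0,-0.8],"angular": [0,0,0]}

```text
clock: 16.65
tool_pos: [0.4972, 0.0974, 0.1497]
orientation: [-179.9, 0.1, -87.6]
force: [3.4, 2.2, 4.0]
opening: 0.0128
gripper_force: 30.0
```

apply_moves:
  deltas:
    - {"fingers": 0,"delta_pos": [0,0,-0.3],"angular": [0,0,0]}
    - {"fingers": 0,"delta_pos": [0,0,-0.5],"angular": [0,0,0]}
    - {"fingers": 0,"delta_pos": [0,0,-0.5],"angular": [0,0,0]}

```text
clock: 16.95
tool_pos: [0.4971, 0.0974, 0.1498]
orientation: [-179.9, 0.1, -87.6]
force: [5.1, 3.4, 2.1]
opening: 0.0126
gripper_force: 30.0
```

The knob has stopped at 0.1498 while the lift force drops, which is 3 mm above the tooth edge, so it is seated in the notch. Releasing and lifting.

apply_moves:
  deltas:
    - {"fingers": 20,"delta_pos": [0,0,0],"angular": [0,0,0]}
    - {"fingers": 30,"delta_pos": [0,0,0],"angular": [0,0,0]}
    - {"fingers": 40,"delta_pos": [0,0,0],"angular": [0,0,0]}
    - {"fingers": 40,"delta_pos": [0,0,0],"angular": [0,0,0]}
    - {"fingers": 40,"delta_pos": [0,0,-15],"angular": [0,0,0]}
    - {"fingers": 40,"delta_pos": [0,0,-50],"angular": [0,0,0]}
    - {"fingers": 40,"delta_pos": [0,0,-95],"angular": [0,0,0]}
    - {"fingers": 40,"delta_pos": [0,0,-130],"angular": [0,0,0]}

```text
clock: 17.75
tool_pos: [0.496, 0.0964, 0.2819]
orientation: [-180.0, -0.0, -87.6]
force: [1.3, -0.4, 0.0]
opening: 0.0402
gripper_force: 0.0
```

apply_moves:
  deltas:
    - {"fingers": 40,"delta_pos": [45,0,0],"angular": [0,0,0]}
    - {"fingers": 40,"delta_pos": [90,0,0],"angular": [0,0,0]}
    - {"fingers": 40,"delta_pos": [135,0,0],"angular": [0,0,0]}
    - {"fingers": 40,"delta_pos": [180,0,0],"angular": [0,0,0]}
    - {"fingers": 40,"delta_pos": [200,0,0],"angular": [0,0,0]}
    - {"fingers": 40,"delta_pos": [200,0,0],"angular": [0,0,0]}
    - {"fingers": 40,"delta_pos": [200,0,0],"angular": [0,0,0]}

```text
clock: 18.45
tool_pos: [0.5041, -0.1035, 0.2793]
orientation: [179.9, 0.0, -87.7]
force: [-0.1, 0.0, 0.3]
opening: 0.04
gripper_force: 0.0
```

```bash
python3 - <<'E'
from h import *
print(ctrl.get_obs()["tool_pos"])
im=ctrl.snapshot("scene")[180:300,260:380]
cv2.imwrite("pics/f.png",cv2.resize(im,(480,480),interpolation=cv2.INTER_CUBIC)[:,:,::-1])
E
```

```text
[ 0.50405804 -0.10350205  0.27934657]
```

View pics/f.png

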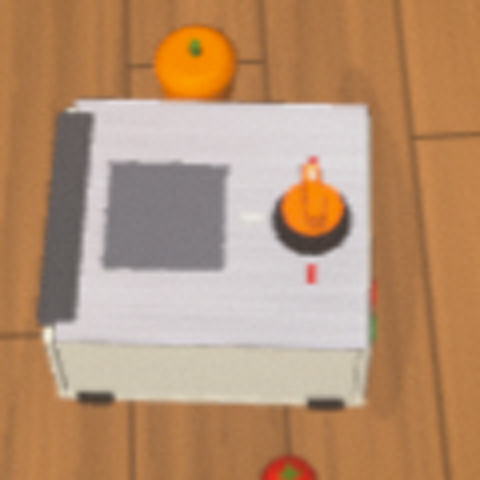

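The picture shows the cover level and shut. The bar at (313,200) lies across, in line with the red marks at (312,160) and (311,273), and holds there with the gripper clear. Handing in.

```bash
python3 -c "
from plant import ctrl
print(ctrl.close_job())"
```

```text
the job is handed in; nothing more can be done
None
```

The cover is shut and the orange knob, pressed and turned about 83° clockwise, was holding there by itself in the last picture; I handed the job in at about 18.5 s, with no verdict returned.

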